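# Quarter-turn a spring channel nut into the strut rail of a service stand

## Task

The opened amplifier leans on a sloping service stand and only its lower left corner (seen from the robot) is held by a stop in the strut rail. Take the spare stop from the wooden block and fit it in the rail under the lower right corner, about as far in from that end of the amplifier as the fitted one is from the other end: push its spring nut in through the slot, turn it a quarter turn and let it spring back so that its grooves catch both lips and it stands square like the fitted one. Let go, and leave the meter, screwdriver, tub and parts bin undisturbed.

Things in the scene. Friction and masses are not known exactly. Their poses are not given: they have to be found in the camera images.
- stand: Sloping steel service stand with the opened amplifier on it, all fixed. Origin on the bench, 100 mm straight below the rail's origin; x away from the robot, y left. In the rail's axes the amplifier's tray is a box from x = 30 to 270 mm, y = -165 to 165 mm, its rim at z = 34 mm (41 mm at the far end).
- rail: Steel strut channel, 420 long, 41 wide, 41 deep (mm), ends capped, along the stand's low front edge, tilted 30 degrees towards the robot. Origin: middle of the mouth, in its plane, 100 mm above the bench. x: across, up the slope; y: along it, left; z: straight out of the mouth. Slot 22 wide; lips 2 thick, turned down to z = -7.5; inside 37 wide below them, floor at z = -39.
- corner (a point): The point in the plane of the rail's mouth, on the centre line of the slot, 45 mm in from the right end of the amplifier, where the spare stop belongs (115 mm to the right of the rail's origin). Same axes as the rail.
- fitted_grip (a point): Centre of the bar grip of the stop already fitted and locked in the rail, 115 mm to the left of the rail's origin; fixed. Same shape and axes as the spare stop; its bar lies across the rail, 77.5 mm out from the mouth.
- stop_grip (a point): Centre of the spare stop's black bar grip, 62 long (x), 16 thick (y), 24 high (z), in mm. z: axis of the stud, from nut to grip. The same half a turn round. It starts upright in the block. Below the bar the stud is 12 thick, with a sleeve 26 wide 28 to 52 mm below this point. Mass of the whole stop 0.26 kg, give or take a quarter.
- washer_face (a point): Middle of the underside of the stop's sprung steel washer, 56 mm across, 6 mm thick, 81 mm below the bar's centre when free. It slides up the stud by at most 18 mm against a spring (8 N to start, then 500 N/m), and rests on the lips, or on the block, while the nut hangs below it.
- stop_nut (a point): On the stud's axis at the groove floors of the nut, 85 mm below the bar's centre. Nut 33 mm long (x, as the bar), 19 wide (y); top 3 above, round back to 18 below; grooves 5 wide along y at x = +-12. It enters with the bar along the rail; when this point is below z = -10.5 (rail's frame) it turns either way; let go with the bar across, the spring lifts it onto the lips: z = -7.5.
- block: Wooden storage block 105 (x) x 150 (y) x 50 mm, fixed, with two pockets 42 x 27 mm, 30 mm deep. Origin under its centre. The spare stop stands in the pocket 12 mm towards -x and 36 mm towards +y of the centre, washer lying on the block's top, bar along the block's x. A row of hex bits, 22 mm high, stands at x = +38 mm.
- parts_bin: Bystander: open grey-green parts bin, 110 x 150 x 65 mm, origin under its centre.
- multimeter: Bystander: hand-held meter lying on its back, 190 (x) x 95 x 36 mm, origin under its centre.
- screwdriver: Bystander: screwdriver lying along its x, origin under it.
- tub: Bystander: open white plastic tub, 80 mm across, 70 mm high, origin under its centre.
Not all that is in view belongs to the job. Of the things like the part that bears stop_grip, leave any that is yellow; of the rest the smaller one is meant.

How it is judged:
At the end, for the whole second after the job is handed in: Spare stop locked in the rail: both lips in its grooves (height within 2 mm, axis within 4 mm of the slot's middle), bar across the rail within 12 degrees, stud square within 5 degrees, at most 35 mm along the rail from the point 45 mm in from the amplifier's right end; released (z of stop_nut in the frame of rail between -0.0095 and -0.006 m and x of stop_nut in the frame of rail between -0.004 and 0.004 m and y of stop_nut in the frame of corner between -0.035 and 0.035 m and angle between the x axis of stop_nut and the x axis of rail, either way round below 0.22 rad and angle between the z axis of stop_nut and the z axis of rail, either way round below 0.1 rad and distance between stop_grip and corner below 0.12 m); the robot touches nothing.
It fails at once if the meter is moved by more than 25 mm (distance of multimeter from where it was at the start of the episode above 0.025 m).
It fails at once if the screwdriver is moved by more than 25 mm (distance of screwdriver from where it was at the start of the episode above 0.025 m).
It fails at once if the tub is moved by more than 25 mm (distance of tub from where it was at the start of the episode above 0.025 m).
It fails at once if the parts bin is moved by more than 25 mm (distance of parts_bin from where it was at the start of the episode above 0.025 m).
It also fails if it takes over 43 s, if anything falls off the work surface, if the arm or the gripper's body presses on something with over 40 N, if the wrist force passes 120 N, or if a joint passes its speed limit or range.

## Robot

A 7-joint arm with a two-finger parallel gripper is mounted at the origin on the work surface. World frame = base frame: x ahead of the robot, y to its left, z up, the work surface at z = 0. Lengths are in m, angles in rad, forces in N, time in s.
With the tool pointing down it reaches from about 0.425 to 0.925 m from the base axis. Payload 6.8 kg.
Tool frame: the origin (TCP) lies on the front face of the gripper's body, between the roots of the fingers; the fingertips stand 73 mm ahead of it and the grasp point (between the pads) lies 54 mm ahead of it (env.nose_length is the distance from the TCP to the fingertips, in m); z points along the fingers, y is the line along which they close (so a half turn about z gives the same grasp; the last joint's range is limited). The gripper opens to 85 mm and grips with 20 to 120 N. Pads are 22 mm wide; open, the fingers measure 114 mm over their backs; the gripper's body (76 mm by 85 mm) begins 54 mm behind the grasp point. The pads swing forward as they close: fully open they stand 13 mm farther back than shut.
Start: joints at [-1.332, 0.477, 0.022, 1.555, -0.011, 1.109, -0.083], TCP at [0.229, 0.635, 0.304] pointing down, gripper open.
Joint ranges: [-2.96, 2.96], [-0.34, 2.1], [-1.41, 1.46], [0.24, 2.44], [-1.37, 4.51], [0.17, 1.92], [-2.96, 2.96]. Speed limits (rad/s): [2.39, 2.39, 3.14, 3.14, 3.14, 3.14, 3.14].

## Interface

Orientations are given as a unit quaternion [w, x, y, z].
In Python, from cell import env, kin, camera, calibration, job gives the robot as it stands. The module is installed in compiled form; this text tells all that it offers. Calls block until the motion is done:
- env.reach(position, orientation): joint-space move of the TCP to a pose.
- env.movel(position, velocity=0.15, rot=None, stop_force=None): straight line of the TCP; rot=None keeps the orientation; velocity is the mean speed in m/s. With stop_force (N) it stops when the force on the tool has changed by that much, and returns True; else False.
- env.goto_joints(angles): joint-space move.
- env.grip(opening, f_grip=None): finger opening in m; f_grip is the grip in N (None keeps the last); returns when the fingers have stopped.
- env.dwell(seconds).
- kin.inverse_kinematics(position, orientation): joint angles nearest the present ones, or None.
- env.get_state(): the state.
- camera(name): name is "scene" or "top" or "wrist"; returns (picture, depth): 384x512x3 uint8, blue, green, red; 384x512 float32, m along the optical axis (not along the pixel's ray), 0 where there is no reading.
- calibration(name): a dict with "fx", "fy", "cx", "cy" (pixels), "k1" (the pictures are not rectified: a ray, as slopes to the right and down, at radius r is drawn at 1 + k1 r^2 times it, then the intrinsics apply), "rvec" (rotation vector, rad) and "tvec" (3), from world to camera coordinates, as OpenCV has them. Camera axes: x right, y down, z forward; pixel columns grow to the right and rows downward; lengths in m; the calibration is good to about 2 mm. A picture is of the moment at which its call begins: read the wrist's pose just before it. calibration takes no time and is no camera call; for the wrist camera it gives the pose at the moment of the call.
A pose or a line that the arm cannot do raises env.PlanningError and nothing moves.
- job.job_done(): hands the job in; it is judged then, once.
The state is a dict: "time": time; "qpos": joint angles; "joint_velocities": joint speeds; "joint_torque": joint torques, N m; "tcp_pos": TCP position; "orientation": TCP orientation; "force": force on the tool from outside, world axes, zero at the start; "torque": the same for the moment, N m; "opening": finger opening in m; "gripper_force": force on a finger pad.
Only numpy, scipy, OpenCV 4.12 (cv2) and the standard library are available. Lean on these libraries where they do the work, as an engineer would, in place of code of your own. Each camera call takes 0.05 s, during which the arm holds its last target. There are 200 camera calls.

## Working session

There is one attempt and no reset: what is moved stays moved. The work goes in short steps, each a Python script; the robot and the scene stay as the last script left them, time stands still between calls to the robot, and variables do not carry over. Pictures are saved under pics/ and viewed, at most 10 in all, crops included, and the job is handed in when it is done.

```bash
mkdir -p pics; cat > h.py <<'E'
import numpy as np, cv2
from scipy.spatial.transform import Rotation as R
from cell import env, kin, camera, calibration, job
def cloud(name):
    c=calibration(name); im,d=camera(name)
    K=np.array([[c['fx'],0,c['cx']],[0,c['fy'],c['cy']],[0,0,1]],float)
    v,u=np.mgrid[:384,:512]
    n=cv2.undistortPoints(np.stack([u,v],-1).reshape(-1,1,2).astype(np.float64),K,np.array([c['k1'],0,0,0],float)).reshape(384,512,2)
    P=np.dstack([n*d[...,None],d])
    M=cv2.Rodrigues(np.array(c['rvec'],float))[0]
    W=(P-np.array(c['tvec']).ravel())@M
    W[d<=0]=np.nan
    return im,d,W
def q(Rm):
    x=R.from_matrix(Rm).as_quat(); return x[[3,0,1,2]]
E
python3 - <<'E'
from h import *
for n in("scene","top"):
    im,d,W=cloud(n); cv2.imwrite(f"pics/{n}0.png",im); np.savez(f"{n}0.npz",im=im,W=W)
    c=calibration(n);M=cv2.Rodrigues(np.array(c['rvec'],float))[0];print(n,-M.T@np.array(c['tvec']).ravel(),M)
print(env.get_state()['time'])
E
```

```text
scene [ 1.13881933 -0.1614454   0.91210535] [[ 0.24969441  0.96819017 -0.01614012]
 [ 0.71630692 -0.19589874 -0.66972239]
 [-0.65158046  0.15566466 -0.74243613]]
top [0.31237327 0.0278297  1.1298373 ] [[-0.02008128 -0.99943001  0.02713655]
 [-0.98880737  0.01583972 -0.14835463]
 [ 0.14784024 -0.02981197 -0.98856184]]
0.1
```

View pics/scene0.png

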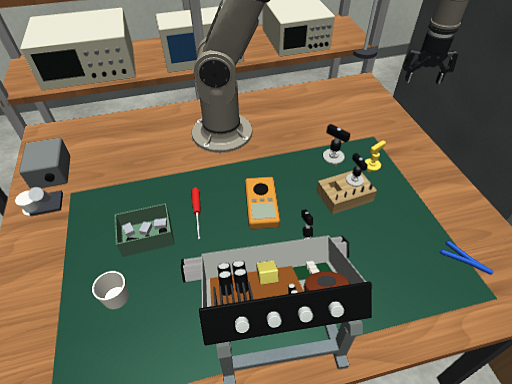

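View pics/top0.png

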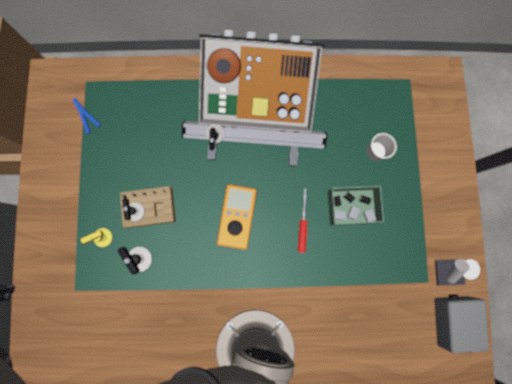

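```bash
python3 - <<'E'
from h import *
T=np.load("top0.npz");W=T['W'];im=T['im']
S=np.load("scene0.npz");Ws=S['W']
for n,w in(("top",W),("scene",Ws)):
    P=w.reshape(-1,3);P=P[~np.isnan(P[:,0])]
    b=P[(abs(P[:,2]-.05)<.006)&(P[:,1]>.25)&(P[:,1]<.5)&(P[:,0]>.3)&(P[:,0]<.6)]
    print(n,len(b),np.median(b,0),cv2.minAreaRect((b[:,:2]*1000).astype(np.float32)))
    c=np.median(b,0)
    g=P[(P[:,2]>.1)&(np.hypot(*(P[:,:2]-c[:2]).T)<.08)]
    print(len(g),g[:,2].max(),g.mean(0)); t=g[g[:,2]>.125]; print("bar",t.mean(0),cv2.minAreaRect((t[:,:2]*1000).astype(np.float32)))
for p in[(183,130),(190,128),(240,134),(240,130),(240,140),(270,137),(320,141),(320,134),(320,146),(127,208),(213,139),(238,215)]:
    print(p,W[p[1],p[0]].round(4),im[:,:,:][0,0] is None)
a=cv2.resize(im[110:165,170:340],None,fx=4.5,fy=4.5,interpolation=cv2.INTER_CUBIC)
b=cv2.resize(im[175:280,70:190],None,fx=3,fy=3,interpolation=cv2.INTER_CUBIC)
o=np.zeros((565,800,3),np.uint8);o[:a.shape[0],:a.shape[1]]=a;o[250:250+b.shape[0],:b.shape[1]]=b
s=cv2.resize(S['im'][110:270,290:400],None,fx=2,fy=2,interpolation=cv2.INTER_CUBIC);o[245:245+s.shape[0],400:400+s.shape[1]]=s
cv2.imwrite("pics/z.png",o)
E
```

```text
top 1192 [0.4377327  0.31291788 0.05063413] ((423.1668701171875, 349.1326904296875), (117.85189056396484, 221.53672790527344), 13.110346794128418)
192 0.14699776248184335 [0.41409474 0.34839574 0.13530509]
bar [0.41378311 0.34907219 0.14032715] ((414.5522155761719, 351.1275329589844), (62.13381576538086, 17.22509765625), 7.21347713470459)
scene 887 [0.44474959 0.31376431 0.05023601] ((423.6873779296875, 359.34454345703125), (120.07113647460938, 242.36383056640625), 13.651527404785156)
189 0.14838699988609527 [0.42111848 0.34841121 0.13075564]
bar [0.42095423 0.34864539 0.13902439] ((416.9105224609375, 349.891845703125), (62.90110397338867, 15.576733589172363), 12.2298583984375)
(183, 130) [0.6511 0.2021 0.0966] False
(190, 128) [0.6671 0.1859 0.0661] False
(240, 134) [0.6477 0.0334 0.0606] False
(240, 130) [0.6451 0.033  0.1077] False
(240, 140) [0.6187 0.0335 0.0942] False
(270, 137) [ 0.6374 -0.0587  0.0594] False
(320, 141) [ 0.6224 -0.2125  0.0621] False
(320, 134) [ 0.6294 -0.2025  0.1115] False
(320, 146) [ 0.5978 -0.2046  0.0938] False
(127, 208) [0.4166 0.3462 0.1418] False
(213, 139) [0.5976 0.1064 0.1783] False
(238, 215) [0.4007 0.0432 0.0398] False
```

View pics/z.png

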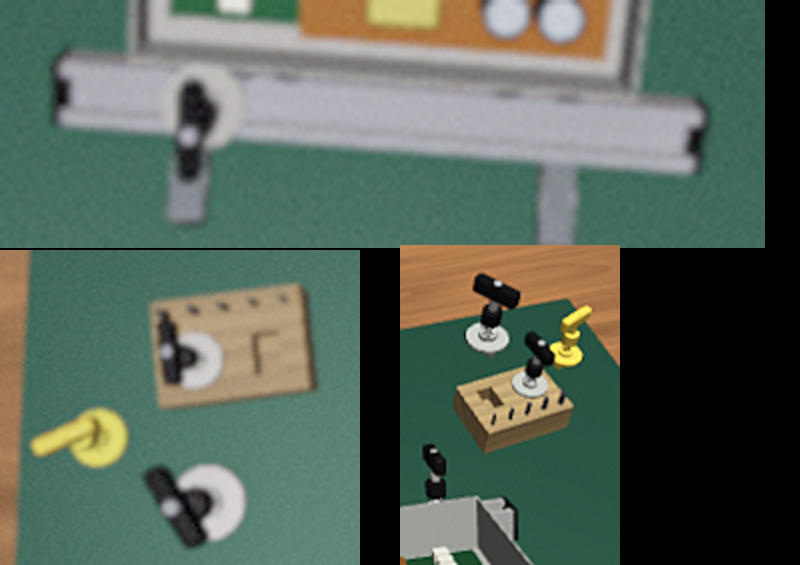

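```bash
cat >> h.py <<'E'
def rail(x,y,yaw): # rotation, origin
    return R.from_euler('ZY',[yaw,-np.pi/6]).as_matrix(), np.array([x,y,.1])
E
python3 - <<'E'
from h import *
for n in("top","scene"):
  W=np.load(n+"0.npz")['W'];P=W.reshape(-1,3);P=P[~np.isnan(P[:,0])]
  P=P[(P[:,2]>.03)]
  x,y,yaw,dz=.634,0.,-.067,0
  for i in range(8):
    M,o=rail(x,y,yaw);L=(P-o)@M-[0,0,dz]
    m=(abs(L[:,2])<4e-3)&(abs(L[:,1])<.225)&(abs(L[:,0])<.027);A=L[m]
    bins=np.arange(-.2,.2,.01);c=[]
    for b in bins:
        s=A[(A[:,1]>=b)&(A[:,1]<b+.01)]
        if len(s)>5 and abs(b-.11)>.045: c.append((b+.005,s[:,0].min(),s[:,0].max(),np.median(s[:,2])))
    c=np.array(c);mid=(c[:,1]+c[:,2])/2;lo=np.polyfit(c[:,0],c[:,1],1);k=np.polyfit(c[:,0],mid,1)
    yaw-=lo[0]*.7/np.cos(np.pi/6); x+=k[1]*.5
    y+=(A[:,1].min()+A[:,1].max())/2*.7
  print(n,x,y,yaw,"dz",np.median(c[:,3]),"xmin",c[:,1].mean(),"xmax",c[:,2].mean(),"y",A[:,1].min(),A[:,1].max(),len(A))
  g=(L[:,2]>.06)&(L[:,2]<.1)&(abs(L[:,0])<.05)&(abs(L[:,1]-.115)<.05);G=L[g];print("grip",G.min(0),G.max(0),np.median(G,0))
  # block
  B=P[(abs(P[:,2]-.0505)<.005)&(abs(P[:,1]-.313)<.1)&(abs(P[:,0]-.43)<.09)]
  im=np.zeros((300,300),np.uint8)
  ij=((B[:,:2]-[.28,.16])*1000).astype(int);im[ij[:,0],ij[:,1]]=255
  im=cv2.morphologyEx(im,cv2.MORPH_CLOSE,np.ones((9,9)));
  cs=max(cv2.findContours(im,0,2)[0],key=cv2.contourArea);r=cv2.minAreaRect(cs);print("block",r[0][1]*1e-3+.28,r[0][0]*1e-3+.16,r[1:],np.median(B[:,2]))
E
```

```text
top 0.6302190480589136 -0.0076195408151966 -0.09210931733955777 dz 0.0002818575020269159 xmin -0.020216681499864483 xmax 0.02000538699509592 y -0.2166218925420715 0.21664942074287777 931
grip [-0.03041203  0.10670589  0.06966017] [0.03160166 0.12268105 0.0935411 ] [0.00409669 0.11368452 0.08877598]
block 0.42884202575683594 0.3187447509765625 ((106.28065490722656, 151.2254180908203), 83.25442504882812) 0.05053910305706079
scene 0.6338282925819948 -0.007183996403107043 -0.10428868379510291 dz 7.684005825010892e-05 xmin -0.02044232403882537 xmax 0.021047507055335007 y -0.2151056870498878 0.21509242884360724 252
grip [-0.030936    0.10574529  0.06068737] [0.03002994 0.12076517 0.09289408] [0.01311513 0.110336   0.08594351]
block 0.43363577270507814 0.3177732391357422 ((109.99689483642578, 152.51217651367188), 83.95590209960938) 0.05022346885999808
```

```bash
cat >> h.py <<'E'
def down(yaw): # tool down, tool x along bar yaw
    return q(np.column_stack([[np.cos(yaw),np.sin(yaw),0],[np.sin(yaw),-np.cos(yaw),0],[0,0,-1]]))
RAIL=(.631,-.0076,-.093)
def railpose(p,ang,tilt=0): # grasp point p in rail frame; tool x at angle ang from rail x
    M,o=rail(*RAIL)
    c,s=np.cos(ang),np.sin(ang)
    T=M@np.column_stack([[c,s,0],[s,-c,0],[0,0,-1]])
    return o+M@np.array(p)-.054*T[:,2], q(T)
E
python3 - <<'E'
from h import *
print(env.get_state()['qpos'],env.get_state()['force'])
for y in(.117,.117+np.pi):
    print(y,kin.inverse_kinematics([.4145,.351,.26],down(y)))
for a in(-np.pi,-np.pi/2,0,np.pi/2):
    for z in (.07,.2):
        p,o=railpose([0,-.115,z],a);print(round(a,2),z,p.round(3),kin.inverse_kinematics(p,o))
env.reach([.4145,.351,.27],down(.117)); print(env.get_state()['qpos'],env.get_state()['time'])
im,d,W=cloud("wrist");np.savez("w1.npz",im=im,W=W);cv2.imwrite("pics/w1.png",im)
E
```

```text
[-1.33209614  0.47768883  0.02238597  1.55636577 -0.01148756  1.10931574
 -0.08311192] [0.24470992 0.88817605 0.4609268 ]
0.117 [-1.33491257  0.35859888  0.64885967  1.95031175 -0.27004526  0.91896356
 -2.00482285]
3.258592653589793 [-0.82918684  0.30998673  0.01419436  1.91832561 -0.00547014  0.91331681
  0.87547035]
-3.14 0.07 [ 0.559 -0.116  0.207] [ 0.43592531  0.31912074 -0.39106255  2.1835306   0.72877083  0.1789866
  0.88408203]
-3.14 0.2 [ 0.494 -0.11   0.32 ] [-1.12761666 -0.18514557  1.16277408  2.27413262  0.42598251  0.44516816
  1.21234066]
-1.57 0.07 [ 0.559 -0.116  0.207] [-0.58817052  0.40010197  0.84074098  2.24397007 -1.34711254  0.32131222
 -1.85564742]
-1.57 0.2 [ 0.494 -0.11   0.32 ] [-1.26201542 -0.30758458  1.22133381  2.27519226  0.68111232  0.52889119
  2.55067121]
0 0.07 [ 0.559 -0.116  0.207] [-0.429644    0.34283222  0.63030322  2.23616381 -1.17647116  0.22996323
 -0.43635576]
0 0.2 [ 0.494 -0.11   0.32 ] [-0.68263581 -0.05751933  0.77704129  2.26365038  0.08977144  0.3964655
 -1.63296907]
1.57 0.07 [ 0.559 -0.116  0.207] [ 0.45987021  0.32261877 -0.41887407  2.18203411  0.7636238   0.18598229
 -0.71820388]
1.57 0.2 [ 0.494 -0.11   0.32 ] [-1.10640798 -0.17230444  1.14897247  2.27387205  0.39456675  0.43825006
 -0.32984548]
[-1.33900703  0.344354    0.64982556  1.94023774 -0.25622182  0.93892967
 -2.01627852] 1.7917
```

View pics/w1.png

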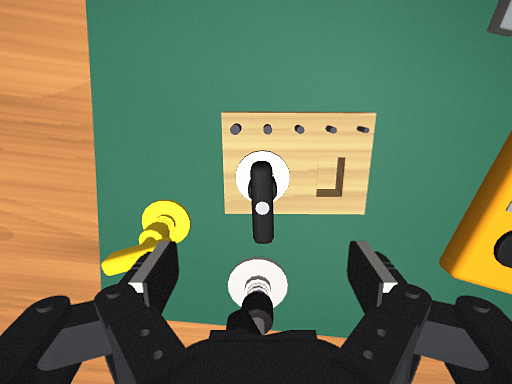

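```bash
python3 - <<'E'
from h import *
for n in("w1","top0","scene0"):
  W=np.load(n+".npz")['W'];P=W.reshape(-1,3);P=P[~np.isnan(P[:,0])]
  def near(c,r,z0,z1): return P[(np.hypot(P[:,0]-c[0],P[:,1]-c[1])<r)&(P[:,2]>z0)&(P[:,2]<z1)]
  t=near((.4145,.351),.045,.134,.15)
  if len(t)>5: print(n,"bar",len(t),t.mean(0),np.percentile(t[:,2],90),cv2.minAreaRect((t[:,:2]*1000).astype(np.float32)))
  w=near((.4145,.351),.04,.053,.06)
  if len(w)>5: print("washer",len(w),cv2.minEnclosingCircle((w[:,:2]*1000).astype(np.float32)))
  B=P[(P[:,2]>.06)&(P[:,2]<.25)&(P[:,0]<.38)&(P[:,0]>.25)&(P[:,1]>.25)&(P[:,1]<.42)]
  if len(B):print("big",B.min(0),B.max(0))
  B=P[(P[:,2]>.03)&(P[:,2]<.25)&(P[:,0]<.46)&(P[:,0]>.25)&(P[:,1]>.405)&(P[:,1]<.55)]
  if len(B):print("yel",B.min(0),B.max(0))
E
```

```text
w1 bar 1671 [0.41730046 0.35326646 0.14166982] 0.14322295615996913 ((415.05670166015625, 353.0140686035156), (61.185516357421875, 15.998213768005371), 8.59531021118164)
washer 1246 ((414.6593017578125, 352.9949035644531), 27.786785125732422)
big [0.26343472 0.32585603 0.06664894] [0.31178332 0.37055345 0.148684  ]
yel [0.3238589  0.40501756 0.03001751] [0.41819997 0.48711944 0.24975469]
top0 bar 140 [0.41355704 0.34998763 0.14202975] 0.14564000511892672 ((414.5885314941406, 351.0820007324219), (62.036590576171875, 17.21162986755371), 6.964373588562012)
washer 162 ((414.0996398925781, 351.0327453613281), 39.375022888183594)
big [0.25021476 0.31296517 0.07220343] [0.31084294 0.36565263 0.15723693]
yel [0.31718694 0.42601738 0.03002115] [0.36841694 0.48318061 0.12092166]
scene0 bar 99 [0.41989852 0.34930279 0.14246476] 0.14583096680279498 ((416.9105224609375, 349.891845703125), (62.90110397338867, 15.576733589172363), 12.2298583984375)
washer 127 ((417.17327880859375, 342.8223876953125), 36.67670822143555)
big [0.25022453 0.31248117 0.06014602] [0.31528242 0.36740963 0.15687584]
yel [0.31462838 0.42651047 0.03005143] [0.37156091 0.48764284 0.12055193]
```

```bash
python3 - <<'E'
from h import *
o=down(.13)
env.movel([.415,.3525,.187],rot=o,velocity=.12,stop_force=15)
print(env.get_state()['tcp_pos'])
print(env.grip(0.0,80)); s=env.get_state(); print(s['opening'],s['gripper_force'],s['force'],s['time'])
env.movel([.415,.3525,.30],velocity=.12)
s=env.get_state(); print(s['opening'],s['gripper_force'],s['force'],s['qpos'],s['time'])
for a in(-np.pi,-np.pi/2,0,np.pi/2):
    for z in (.07,.13):
        p,o=railpose([0,-.115,z],a);print(round(a,2),z,p.round(3),kin.inverse_kinematics(p,o))
E
```

```text
[0.41542412 0.35268323 0.18750299]
False
0.01471791769685937 79.29115891456604 [-1.36547975 -0.66657571  4.90496636] 3.325
0.0149689854766091 78.31271409988403 [ 0.59015032 -0.91487083 -2.0291149 ] [-1.35835528  0.30861792  0.66671798  1.90847394 -0.22467294  1.0007941
 -2.03273581] 4.4167
-3.14 0.07 [ 0.559 -0.116  0.207] [ 1.05695633  0.57832908 -1.1876141   2.14960747  1.33359971  0.54867379
  0.4344218 ]
-3.14 0.13 [ 0.529 -0.114  0.259] [ 0.13191488  0.15805906 -0.03794885  2.2228877   0.01894942  0.23719491
  1.55660917]
-1.57 0.07 [ 0.559 -0.116  0.207] [-0.429644    0.34283222  0.63030322  2.23616381 -1.17647116  0.22996323
 -2.00715208]
-1.57 0.13 [ 0.529 -0.114  0.259] [-0.74992736  0.22622786  0.97827655  2.26817766 -0.82441516  0.30659388
 -2.32907422]
0 0.07 [ 0.559 -0.116  0.207] [-0.429644    0.34283222  0.63030322  2.23616381 -1.17647116  0.22996323
 -0.43635576]
0 0.13 [ 0.529 -0.114  0.259] [-0.50637779  0.17300643  0.67732151  2.25836493 -0.53404376  0.25520942
 -1.04420521]
1.57 0.07 [ 0.559 -0.116  0.207] [ 0.43592531  0.31912074 -0.39106255  2.1835306   0.72877083  0.1789866
 -0.6867143 ]
1.57 0.13 [ 0.529 -0.114  0.259] [-0.4051758   0.16318691  0.55975792  2.25350922 -0.4343889   0.24573384
  0.42768344]
```

```bash
python3 - <<'E'
from h import *
env.reach([.45,-.114,.31],down(-.093-np.pi/2)); print(env.get_state()['qpos'],env.get_state()['time'])
p,o=railpose([0,-.115,.13],-np.pi/2)
env.reach(p,o); s=env.get_state(); print(s['qpos'],s['tcp_pos']-p,s['time'],s['opening'])
for a,z in((-np.pi/2,.07),(0,.07),(-np.pi,.07)):
    p,o=railpose([0,-.115,z],a);print(a,z,kin.inverse_kinematics(p,o))
im,d,W=cloud("wrist");np.savez("w2.npz",im=im,W=W);cv2.imwrite("pics/w2.png",im)
im,d,W=cloud("top");np.savez("top2.npz",im=im,W=W)
im,d,W=cloud("scene");np.savez("scene2.npz",im=im,W=W);cv2.imwrite("pics/s2.png",im)
E
```

```text
[-0.93685478  0.23477376  1.2330204   2.08181053 -0.26446578  0.99694384
 -2.79841461] 6.125
[-0.62359011  0.19166849  0.81708842  2.26247023 -0.66018576  0.27521738
 -2.48967491] [1.31928243e-04 6.02651731e-04 1.05871695e-05] 6.85 0.014615783132446717
-1.5707963267948966 0.07 [-0.31674043  0.31923134  0.48935818  2.23001416 -1.01852193  0.18503974
 -2.15483711]
0 0.07 [ 0.43592531  0.31912074 -0.39106255  2.1835306   0.72877083  0.1789866
 -2.25751062]
-3.141592653589793 0.07 [ 1.05695633  0.57832908 -1.1876141   2.14960747  1.33359971  0.54867379
  0.4344218 ]
```

View pics/w2.png

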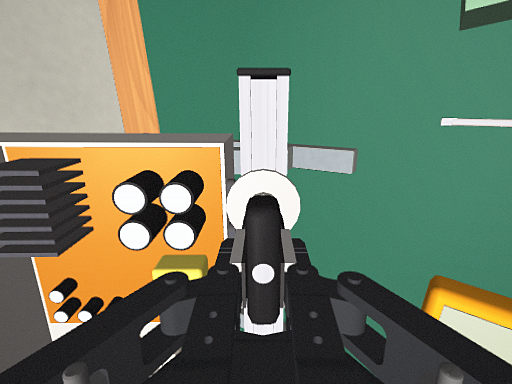

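View pics/s2.png

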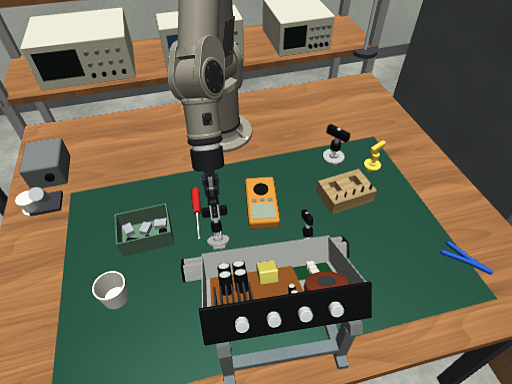

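```bash
cat > an.py <<'E'
from h import *
import sys
W=np.load(sys.argv[1])['W'];M,o=rail(*RAIL);L=((W-o)@M)*1000
P=L.reshape(-1,3);P=P[~np.isnan(P[:,0])]
A=P[(abs(P[:,2])<5)&(P[:,1]>-225)&(P[:,1]<-120)&(abs(P[:,0])<28)]
print("plane z",np.median(A[:,2]),"yend",A[:,1].min())
for b in range(-205,-125,10):
    s=A[(A[:,1]>=b)&(A[:,1]<b+10)]
    if len(s)>20:
        x=np.sort(s[:,0]);g=x[abs(x)<16];i=np.argmax(np.diff(g)) if len(g)>1 else 0
        print(b,len(s),"outer",x[0].round(1),x[-1].round(1),"slot",(g[i:i+2]).round(1) if len(g)>1 else None,np.median(s[:,2]).round(1))
zw=float(sys.argv[2])
w=P[(abs(P[:,2]-zw)<4)&(abs(P[:,0])<40)&(abs(P[:,1]+115)<40)]
z=np.median(w[:,2]);print("washer",len(w),z,w.min(0),w.max(0))
c=w[:,:2].astype(np.float32)
# circle fit on hull, r=28
from scipy.optimize import least_squares
h=cv2.convexHull(c)[:,0]; h=h[h[:,1]<-110]
print(least_squares(lambda p:np.hypot(h[:,0]-p[0],h[:,1]-p[1])-28,[0,-115],loss='soft_l1').x,len(h))
t=P[(abs(P[:,0])<40)&(abs(P[:,1]+115)<45)&(P[:,2]>zw+75)&(P[:,2]<zw+97)]
t=t[t[:,2]>np.percentile(t[:,2],50)-0] if 0 else t
u=t[(t[:,2]>zw+84)&(abs(t[:,0])<14)];print("bar top",np.median(u[:,2]),cv2.minAreaRect(u[:,:2].astype(np.float32)))
E
python3 an.py w2.npz 55
```

```text
plane z 0.856109243012857 yend -214.78705549136657
-205 306 outer -22.4 18.3 slot [-13.1   9. ] 0.8
-195 304 outer -22.5 18.6 slot [-12.8   9.2] 0.8
-185 281 outer -22.2 18.8 slot [-12.8   9.3] 0.7
-175 276 outer -22.4 18.2 slot [-12.8   9.5] 0.6
-165 269 outer -22.5 18.5 slot [-12.9   9.6] 0.7
-155 242 outer -21.9 18.7 slot [-13.    9.1] 0.6
-145 249 outer -22.2 18.8 slot [-13.1   9.1] 0.7
-135 180 outer -22.4 18.2 slot [-13.3   9.1] 0.8
washer 2494 52.7860565023648 [ -29.15073227 -142.63617586   51.00352815] [ 26.13658009 -96.51495953  58.64016738]
[  -1.43789615 -114.24740981] 26
bar top 140.0686154563563 ((1.5509834289550781, -115.60162353515625), (57.99980163574219, 27.59169578552246), 80.47467041015625)
```

```bash
python3 - <<'E'
from h import *
M,_=rail(*RAIL)
def go(x,z,f,v):
    p,o=railpose([x,-.115,z],-np.pi/2)
    h=env.movel(p,velocity=v,rot=o,stop_force=f); s=env.get_state()
    g=(s['tcp_pos']-railpose([0,-.115,0],-np.pi/2)[0])@M
    print(h,"pos",(g*1000).round(2),"F",(np.array(s['force'])@M).round(1),s['time'],s['qpos'].round(3)); return h
go(-.0005,.11,10,.05)
if not go(-.0005,.090,8,.03): go(-.0005,.0725,40,.03)
E
```

```text
False pos [ -0.38  -0.17 110.04] F [ 0.2  0.5 -1.1] 7.55 [-0.503  0.236  0.693  2.255 -0.783  0.243 -2.377]
False pos [-0.46 -0.17 90.05] F [-1.2 -0.9 -2.5] 8.3667 [-0.398  0.277  0.578  2.244 -0.894  0.212 -2.275]
False pos [-1.600e-01  1.000e-02  7.282e+01] F [-2.1  1.5 11.3] 9.1 [-0.322  0.313  0.495  2.232 -1.002  0.187 -2.17 ]
```

```bash
python3 - <<'E'
from h import *
M,_=rail(*RAIL)
def rep():
    s=env.get_state();g=(s['tcp_pos']-railpose([0,-.115,0],0)[0])@M
    print("pos",(g*1000).round(2),"F",(np.array(s['force'])@M).round(1),"T",(np.array(s['torque'])@M).round(2),s['time'],s['qpos'].round(3),s['opening'])
q0=np.array(env.get_state()['qpos'])
p,o=railpose([-.0005,-.115,.0725],-np.pi/2)
for k in range(1,5):
    t=q0.copy();t[6]+=k*np.pi/8;env.goto_joints(t);rep()
    if abs((np.array(env.get_state()['torque'])@M)[2])>1.5: print("torque!");break
im,d,W=cloud("wrist");np.savez("w3.npz",im=im,W=W);cv2.imwrite("pics/w3.png",im)
E
```

```text
pos [ 0.37 -0.31 73.28] F [-2.3  0.3 11.7] T [0.03 1.05 0.14] 9.5667 [-0.321  0.311  0.495  2.232 -1.003  0.187 -1.776] 0.0148056085571924
pos [ 0.55 -0.38 73.3 ] F [-0.9 -0.  11.2] T [-0.    0.96  0.15] 10.0333 [-0.321  0.311  0.495  2.232 -1.003  0.187 -1.383] 0.014651368785633393
pos [ 0.34 -0.64 73.31] F [-2.1 -0.7 11.8] T [-0.12  1.04  0.13] 10.5 [-0.321  0.311  0.495  2.232 -1.003  0.187 -0.99 ] 0.014906455647754498
pos [ 0.44 -0.6  73.3 ] F [-2.4 -0.  12.3] T [-0.07  1.02  0.2 ] 10.9667 [-0.321  0.311  0.495  2.232 -1.003  0.187 -0.598] 0.014862461613519952
```

View pics/w3.png

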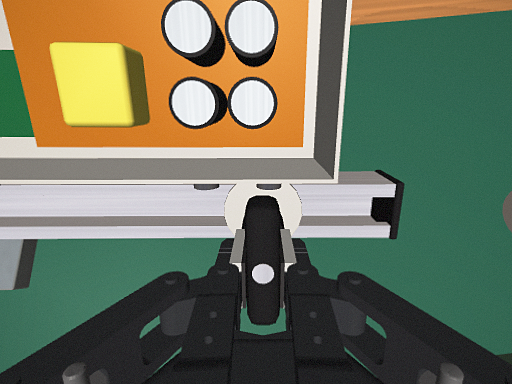

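```bash
python3 - <<'E'
from h import *
M,_=rail(*RAIL)
def rep():
    s=env.get_state();g=(s['tcp_pos']-railpose([0,-.115,0],0)[0])@M
    print("pos",(g*1000).round(2),"F",(np.array(s['force'])@M).round(1),"T",(np.array(s['torque'])@M).round(2),s['time'],s['opening'])
p,o=railpose([-.0005,-.115,.0795],0)
print(env.movel(p,rot=o,velocity=.02,stop_force=15));rep()
env.grip(.02);env.dwell(.3);rep();env.grip(.085);rep()
p,o=railpose([-.0005,-.115,.15],0)
try: print(env.movel(p,velocity=.08,rot=o,stop_force=6))
except env.PlanningError as e: print(e)
rep();env.dwell(.3)
im,d,W=cloud("wrist");np.savez("w4.npz",im=im,W=W);cv2.imwrite("pics/w4.png",im)
im,d,W=cloud("top");np.savez("top4.npz",im=im,W=W)
im,d,W=cloud("scene");np.savez("scene4.npz",im=im,W=W)
for n in("top4","scene4","w4"):
    W=np.load(n+".npz")['W'];L=(W-rail(*RAIL)[1])@M*1000;P=L.reshape(-1,3);P=P[~np.isnan(P[:,0])]
    for y in(-115,115):
        t=P[(P[:,2]>80)&(P[:,2]<96)&(abs(P[:,0])<45)&(abs(P[:,1]-y)<25)]
        if len(t)>8: print(n,y,len(t),np.percentile(t[:,2],[50,90]),cv2.minAreaRect(t[:,:2].astype(np.float32)))
E
```

```text
False
pos [ 0.13 -0.49 79.92] F [-1.4 -0.8 10.4] T [-0.11  0.89  0.01] 11.5 0.014683359655653537
pos [-4.800e-01  5.000e-02  7.943e+01] F [-0.  -0.  -0.3] T [-0.02  0.48  0.01] 12.0333 0.020156750414670743
pos [-4.90e-01 -3.00e-02  7.95e+01] F [ 0.2 -0.1 -0. ] T [-0.04  0.5   0.02] 12.6833 0.08528395508174137
False
pos [ -0.57   0.26 149.86] F [ 1.2  0.9 -0.9] T [0.04 0.54 0.01] 13.7167 0.08507067991106079
top4 -115 105 [89.49462958 92.29434351] ((7.511508941650391, -116.6944580078125), (49.94266891479492, 16.615562438964844), 0.1667979508638382)
top4 115 134 [89.60946309 92.18292604] ((0.2651824951171875, 114.783935546875), (61.56023406982422, 15.986462593078613), 0.20127657055854797)
scene4 -115 79 [88.45472011 90.21281291] ((5.743541717529297, -114.86688995361328), (14.877800941467285, 59.7452507019043), 87.665283203125)
scene4 115 84 [87.86965881 90.2635151 ] ((4.394432067871094, 114.5745849609375), (58.51559829711914, 15.086353302001953), 0.2265898734331131)
w4 -115 1894 [89.69532066 90.92438855] ((0.34985923767089844, -115.09933471679688), (60.84525680541992, 15.80274486541748), 0.527640163898468)
```

View pics/w4.png

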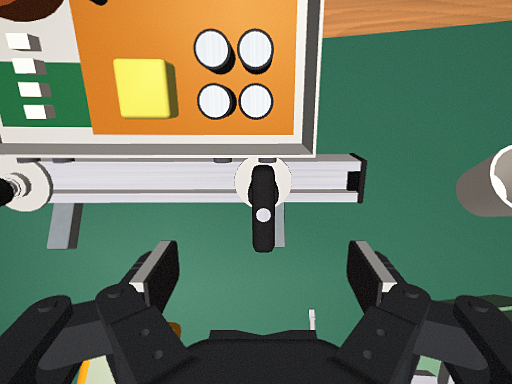

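The wrist picture shows the stop standing square in the rail, with its bar at about (263,165)–(263,250) across it and the open fingers clear. In both fixed cameras its height matches the fitted stop's to about 0.1 mm, so I am handing it in.

```bash
python3 -c "
from h import *
print(job.job_done())"
```

```text
the job is handed in; nothing more can be done
None
```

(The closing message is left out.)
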